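# Stir the beads, then slide the tub to the catch and hold it

## Robot

A 7-joint arm with a two-finger parallel gripper is mounted at the origin on the work surface. World frame = base frame: x ahead of the robot, y to its left, z up, the work surface at z = 0. Lengths are in m, angles in rad, forces in N, time in s.
With the tool pointing down it reaches from about 0.425 to 0.95 m from the base axis. Payload 16.7 kg.
Tool frame: the origin (TCP) lies on the centre line of the jaws, within the pads' length; the fingertips stand 17 mm ahead of it and the grasp point (between the pads) lies 2 mm behind it; z points along the fingers, y is the line along which they close (so a half turn about z gives the same grasp; the last joint's range is limited). The gripper opens to 94 mm and grips with 3 to 60 N. Pads are 16 mm wide; open, the fingers measure 119 mm over their backs; the gripper's body (75 mm by 177 mm) begins 78 mm behind the grasp point.
Start: joints at [-1.363, 0.426, 0.074, 1.606, -0.034, 1.111, -0.067], TCP at [0.236, 0.632, 0.222] pointing down, gripper open.
Joint ranges: [-2.85, 2.85], [-0.5, 2.14], [-1.23, 1.37], [0.21, 2.46], [-1.02, 4.16], [0.16, 2.05], [-2.73, 2.73]. Speed limits (rad/s): [1.89, 1.89, 2.39, 2.39, 3.01, 3.01, 3.01].

## Interface

Orientations are given as a unit quaternion [x, y, z, w].
In Python, from bench import env, optics gives the robot as it stands.
- The arm moves only by the tool apply_moves, never from a script. Its arguments are lists of equal length, an entry for each row: "xyz": the shift along the tool's x, y, z in m, a list of three; "turn": the turn about the tool's z in rad; "claw": the gripper's target within -1 to 1 (shut at 1, half-way at 0, fully open at -1). In form: {"xyz": [[x, y, z], ...], "turn": [turn, ...], "claw": [claw, ...]}. A call has 1 to 5 rows; each row is the pose to reach, as a shift and turn from the pose commanded when the call began, along the tool's axes at that moment; what a row does not reach only later rows make up. A row lasts 1/10 s, in which the tool goes at most 50 mm and 8.59 degrees, less where a joint would pass 70% of its speed; a pose out of reach is approached as far as the arm can. A call with a gripper value outside its range is refused whole. The fingers move at their own pace and stop on an object; the grip force is fixed at half the most. Time passes only in rows, so rows that repeat a pose let the fingers close. It gives the time, the measured TCP pose, the force, the opening and the grip force at its end, in the units of the state.
- env.observe(): the state, without advancing time (a new reading comes with each control period).
- optics.capture(name): name is "scene" or "top" or "wrist"; returns (picture, depth): 400x640x3 uint8, red, green, blue; 400x640 float32, m along the optical axis (not along the pixel's ray), 0 where there is no reading.
- optics.camera_model(name): a dict with "vertical_fov" (degrees; the focal length in pixels is half the picture's height over the tangent of half this angle, whatever the lens; pixels are square), "cx", "cy" (the principal point, pixels), "origin" and "rotation" of the camera in the world; the wrist camera has in their place "hand_eye" (4x4, takes a point from camera to tool coordinates, whose origin is the TCP and whose axes are the flange's). Camera axes: x right, y down, z forward; pixel columns grow to the right and rows downward; lengths in m; the calibration is good to about 2 mm. The wrist camera is an equidistant fisheye: a pixel r from the principal point sees the ray r / f radians off the axis. A picture is of the moment at which its call begins: read the wrist's pose just before it. camera_model takes no time and is no camera call.
- env.hand_in(): hands the job in; it is judged then, once.
The state is a dict: "clock": time; "joint_pos": joint angles; "qvel": joint speeds; "effort": joint torques, N m; "position": TCP position; "tcp_rot": TCP orientation; "contact_force": force on the tool from outside, world axes, zero at the start; "ft_torque": the same for the moment, N m; "grip_width": finger opening in m; "grasp_force": force on a finger pad.
Only numpy, scipy, OpenCV 4.12 (cv2) and the standard library are available. Lean on these libraries where they do the work, as an engineer would, in place of code of your own. Each camera call takes 0.05 s, during which the arm holds its last target. There are 200 camera calls.

## Task

Take the wooden stick out of its block, stir the glass beads in the tub round three full turns with the stick's end down among them, and let go of the stick so that it stays in the tub, leaning on the rim. Then take the carriage by its wooden handle and slide it along the rail until you feel its spring-loaded ball drop into the notch in the catch block; finish while still gripping the handle with the ball seated in the notch, so that the tub stays steady beside the pot. Spill no bead and leave the other things on the table where they are.

Things in the scene. Friction and masses are not known exactly. Their poses are not given: they have to be found in the camera images.
- rail: fixed aluminium rail, 400 mm long (its y axis), 36 mm wide, 22 mm high, with a 70 x 16 x 28 mm end block at each end; origin at the middle of its underside on the table; turned by up to 0.2 rad. The carriage rides on it and slides along its y axis only
- carriage (a joint): how far the carriage has slid along the rail's +y axis (0 at its home end, where it starts; end stop at 0.28 m). Friction about 2.5 N; it stays where it is left. Its plywood plate (235 mm across the rail, 110 mm along it, top 34 mm above the table) carries the tub on the rail's +x side (away from the robot) and the handle on its -x side
- handle_mid (a point): point on the axis of the upright wooden grip fixed on the carriage plate: 30 mm across the rail (x), 18 mm along the rail (y), 60 mm high; this point is 20 mm below its top, 40 mm above the plate and 74 mm above the table, 75 mm to the rail's -x side of its middle line; axes as the rail's. Meant to be gripped from above across its 18 mm
- plunger (a joint): spring-loaded 24 mm ball in the carriage, over the rail's middle line, with a stem and black button: how far it is pushed up: 0.004 m riding on the track, 0 fully in the notch. The notch is 18 mm wide along the rail: from 9 mm before its middle the ball draws the carriage in, by up to about 5 N; past the middle it resists by about 5 N plus friction, until it rides out
- catch: fixed steel block on both sides of the rail, 60 mm along it, 64 mm across, 20 mm high; origin under its middle, on the rail's middle line, ahead of the carriage (rail +y); the plate passes over it. The notch is hidden in the rail, at most 12 mm along it from the block's middle, and must be felt. The handle, tub and ball are level along the rail, so all stand level with the notch when seated
- tub (a point): middle of the inner floor of the round white plastic tub on the carriage, 78 mm to the rail's +x side of the rail's middle line, level with the handle along the rail; floor 39 mm above the table, inner radius 52 mm at the floor and 56 mm at the rim, rim 61 mm above this point (100 mm above the table); axes as the rail's
- stick_tip (a point): middle of the lower end face of the stirring stick, a plain round wooden dowel 14 mm thick, 160 mm long, about 25 g; its z axis runs along the stick to the upper end
- stick_top (a point): middle of the upper end face of the stirring stick, 160 mm from its tip; at the start about 170 mm above the table
- stick: the stirring stick, origin at its tip; at the start it stands upright in the block
- holder: wooden block 60 x 60 x 50 mm, fixed, with one upright hole 17 mm wide and 40 mm deep in its middle, in which the stick stands; origin at the middle of its underside. It stands to the right or to the left of the rail
- bead0_center (a point): centre of one of the six glass beads in the tub, round, 20 mm across, 11 g
- bead1_center (a point): centre of another bead, alike
- bead2_center (a point): centre of another bead, alike
- bead3_center (a point): centre of another bead, alike
- bead4_center (a point): centre of another bead, alike
- bead5_center (a point): centre of another bead, alike
- jar: closed white jar, 64 mm across, 70 mm high, loose, to be left alone; origin at the middle of its underside. It stands where the stick's block might have stood, on the other side
- cup: cardboard drinking cup, 76 mm across, 95 mm high, loose, to be left alone; origin under its middle
- tape: roll of tape lying flat, 90 mm across, 24 mm high, loose, to be left alone; origin under its middle

How it is judged:
By the outcome, as a careful person would: the job done as asked, in the order asked, and still so for the second after the job is handed in, while the arm keeps its last pose, push and grip.
It also fails if it takes over 72 s, if anything falls off the work surface, if the arm or the gripper's body presses on something with over 40 N, if the wrist force passes 120 N, or if a joint passes its speed limit or range.

## Working session

There is one attempt and no reset: what is moved stays moved. The work goes in short steps, Python scripts to look and compute and a tool call to move; the robot and the scene stay as the last step left them, time stands still between calls to the robot, and variables do not carry over. Pictures are saved under pics/ and viewed, at most 10 in all, crops included, and the job is handed in when it is done.

Besides the shell and the picture viewer there is one more tool, called after "Emit:" as name(argument=value, ...) on one line, values as JSON. apply_moves: Moves the arm, as the interface text tells. Its arguments: {"type":"object","properties":{"xyz":{"type":"array"},"turn":{"type":"array"},"claw":{"type":"array"}},"required":["xyz","turn","claw"]}

```bash
mkdir -p pics
cat > h.py <<'E'
import numpy as np,cv2
from bench import env,optics
from scipy.spatial.transform import Rotation as R
def cloud(n):
    im,d=optics.capture(n);m=optics.camera_model(n)
    f=200/np.tan(np.radians(m['vertical_fov'])/2)
    v,u=np.mgrid[:400,:640]
    p=np.stack([(u-m['cx'])/f*d,(v-m['cy'])/f*d,d],-1)
    w=p@np.array(m['rotation']).T+np.array(m['origin'])
    w[d==0]=np.nan
    return im,w
E
python3 - <<'E'
from h import *
s=env.observe();print(s)
out=[]
for n in('scene','top'):
    im,w=cloud(n);np.save(n+'.npy',w);cv2.imwrite(f'pics/{n}.png',im[...,::-1]);print(optics.camera_model(n))
E
```

```text
{'clock': 0.0, 'joint_pos': array([-1.36251723,  0.4267244 ,  0.07385151,  1.60665572, -0.03408302,
        1.11082615, -0.06709158]), 'qvel': array([-8.31019040e-05, -1.00396013e-03,  9.03868393e-04, -4.56607525e-04,
        4.53013186e-04,  3.35796145e-04,  1.19063038e-03]), 'effort': array([-3.74462152e-04, -9.35835457e+01,  3.66636425e+00, -4.54183960e+01,
       -4.88422054e-02,  2.00126914e-02,  1.23353061e-04]), 'position': array([0.23625877, 0.63181703, 0.22175922]), 'tcp_rot': array([ 1.77945637e-01,  9.84040086e-01, -6.74215692e-04, -6.33585850e-05]), 'contact_force': array([-0.10918639,  0.20263122, -0.83095969]), 'ft_torque': array([ 0.03855913, -0.00602108, -0.00105907]), 'grasp_force': 0.0, 'grip_width': 0.09375180089192729}Traceback (most recent call last):
  File "<stdin>", line 5, in <module>
  File "h.py", line 9, in cloud
    w=p@np.array(m['rotation']).T+np.array(m['origin'])
      ~^~~~~~~~~~~~~~~~~~~~~~~~~~
ValueError: matmul: Input operand 1 has a mismatch in its core dimension 0, with gufunc signature (n?,k),(k,m?)->(n?,m?) (size 4 is different from 3)
```

```bash
sed -i "s/np.array(m\['rotation'\]).T/R.from_quat(m['rotation']).as_matrix().T/" h.py
python3 - <<'E'
from h import *
for n in('scene','top'):
    im,w=cloud(n);np.save(n+'.npy',w);cv2.imwrite(f'pics/{n}.png',im[...,::-1]);print(optics.camera_model(n), np.nanmedian(w[...,2]))
print(optics.camera_model('wrist'))
E
```

```text
{'vertical_fov': 54.761730197102565, 'cx': 315.2452431675612, 'cy': 202.36519428325514, 'origin': array([ 1.18536112, -0.54338875,  0.85077343]), 'rotation': array([ 0.83157458,  0.38028881, -0.1670239 , -0.36873726])} -0.00040453422605690736
{'vertical_fov': 42.31810060824741, 'cx': 319.67802810701875, 'cy': 203.6279062013997, 'origin': array([0.43480612, 0.01509583, 1.45087945]), 'rotation': array([-0.69862597,  0.71436936, -0.02886994,  0.02765326])} 0.0023367563751961473
{'vertical_fov': 65.70646984690485, 'cx': 322.7256675464551, 'cy': 199.20029385167413, 'hand_eye': array([[-2.64456490e-04, -9.59990221e-01, -2.80033402e-01,
         8.19613023e-02],
       [ 9.99999955e-01, -2.15199730e-04, -2.06642641e-04,
        -4.48799815e-04],
       [ 1.38111802e-04, -2.80033445e-01,  9.59990235e-01,
        -1.62634879e-01],
       [ 0.00000000e+00,  0.00000000e+00,  0.00000000e+00,
         1.00000000e+00]])}
```

View pics/top.png

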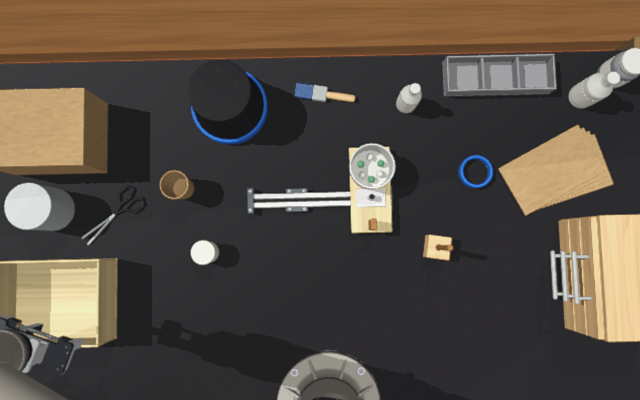

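View pics/scene.png

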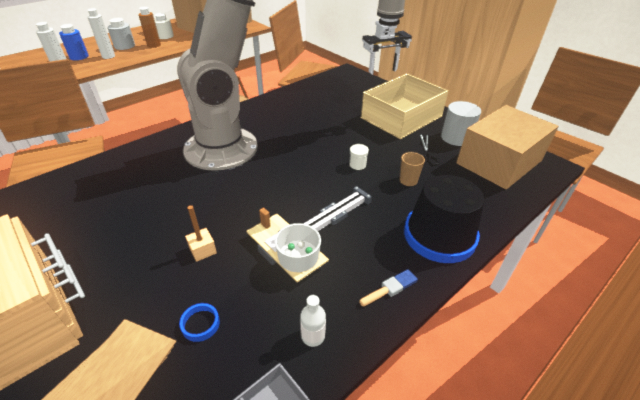

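The top view shows the tub at (372,166), the handle at (373,225), the rail running left to (251,200), the catch at (297,199), the stick's block at (438,247), and the jar, cup and tape well clear. Next I measure these.

Run:
```python
from h import *
T=np.load('top.npy');S=np.load('scene.npy')
def sel(w,x,y,z):
    m=(w[...,0]>x[0])&(w[...,0]<x[1])&(w[...,1]>y[0])&(w[...,1]<y[1])&(w[...,2]>z[0])&(w[...,2]<z[1]);return w[m]
for u,v in[(372,166),(373,225),(251,200),(297,199),(438,247),(437,240),(355,155),(355,230),(385,230),(388,155)]:print(u,v,T[v,u].round(4))
for n,w in(('T',T),('S',S)):
    p=sel(w,(.2,.45),(-.36,-.2),(.15,.2));print(n,'sticktop',len(p),p.mean(0) if len(p) else '',np.ptp(p,axis=0) if len(p) else '')
    p=sel(w,(.2,.45),(-.36,-.2),(.07,.14));print('stickbody',len(p),p.mean(0) if len(p) else '')
    p=sel(w,(.2,.45),(-.36,-.2),(.045,.056));print('holder',len(p),np.median(p,0),p.min(0),p.max(0))
    p=sel(w,(.36,.45),(-.2,-.06),(.085,.105));print('handletop',len(p),np.median(p,0),p.min(0),p.max(0))
    p=sel(w,(.48,.68),(-.25,-.0),(.094,.106));print('rim',len(p))
    A=np.c_[2*p[:,:2],np.ones(len(p))];c=np.linalg.lstsq(A,(p[:,:2]**2).sum(1),rcond=None)[0];print(c[:2],np.sqrt(c[2]+c[0]**2+c[1]**2))
    p=sel(w,(.3,.7),(-.3,.1),(.03,.0375))
    if len(p):print('plate',cv2.minAreaRect(p[:,:2].astype(np.float32)))
    p=sel(w,(.35,.6),(-.05,.4),(.016,.034))
    print('rail',cv2.minAreaRect(p[:,:2].astype(np.float32)))
    p=sel(w,(.35,.6),(.2,.4),(.025,.034));print('endblk',len(p),cv2.minAreaRect(p[:,:2].astype(np.float32)))
    p=sel(w,(.35,.6),(.05,.25),(.014,.024));print('catch',np.median(p,0),p.min(0),p.max(0))
```

```text
372 166 [ 0.6479 -0.1346  0.0446]
373 225 [ 0.484  -0.1269  0.097 ]
251 200 [0.563  0.2008 0.0286]
297 199 [0.5631 0.0738 0.0271]
438 247 [ 0.4226 -0.3008  0.071 ]
437 240 [ 0.4413 -0.303   0.0529]
355 155 [ 0.6764 -0.0874  0.0624]
355 230 [ 0.4737 -0.0837  0.0351]
385 230 [ 0.4716 -0.1649  0.042 ]
388 155 [ 0.6706 -0.174   0.0842]
T sticktop 35 [ 0.42275631 -0.3048908   0.16756157] [0.01000089 0.01380627 0.02497103]
stickbody 31 [ 0.42284209 -0.30080118  0.10251603]
holder 389 [ 0.42010893 -0.30231695  0.05157433] [ 0.3895831  -0.33839379  0.0451527 ] [ 0.44982524 -0.27209981  0.05593748]
  return _methods._mean(a, axis=axis, dtype=dtype,
  ret = um.true_divide(
Traceback (most recent call last):
ValueError: zero-size array to reduction operation minimum which has no identity
```

Run:
```python
from h import *
T=np.load('top.npy');S=np.load('scene.npy')
def sel(w,x,y,z):
    m=(w[...,0]>x[0])&(w[...,0]<x[1])&(w[...,1]>y[0])&(w[...,1]<y[1])&(w[...,2]>z[0])&(w[...,2]<z[1]);return w[m]
for n,w in(('T',T),('S',S)):
    print(n)
    p=sel(w,(.38,.47),(-.36,-.25),(.045,.056));print('holder',np.median(p,0),cv2.minAreaRect(p[:,:2].astype(np.float32)))
    p=sel(w,(.38,.47),(-.36,-.25),(.165,.176));print('top',len(p),p.mean(0))
    p=sel(w,(.45,.51),(-.16,-.1),(.088,.102));print('handletop',len(p),np.median(p,0),cv2.minAreaRect(p[:,:2].astype(np.float32)))
    p=sel(w,(.57,.73),(-.22,-.05),(.096,.106));print('rim',len(p))
    A=np.c_[2*p[:,:2],np.ones(len(p))];c=np.linalg.lstsq(A,(p[:,:2]**2).sum(1),rcond=None)[0];print(c[:2],np.sqrt(c[2]+c[0]**2+c[1]**2))
    p=sel(w,(.43,.72),(-.25,0),(.031,.0375));print('plate',cv2.minAreaRect(p[:,:2].astype(np.float32)))
    p=sel(w,(.5,.63),(-.05,.19),(.018,.034));print('rail',cv2.fitLine(p[:,:2].astype(np.float32),cv2.DIST_HUBER,0,.01,.01).ravel())
    p=sel(w,(.5,.63),(.185,.24),(.024,.034));print('endblk',len(p),cv2.minAreaRect(p[:,:2].astype(np.float32)))
    p=sel(w,(.5,.63),(.03,.12),(.012,.032));q=p[abs(p[:,0]-.563)>.019];print('catch',len(q),np.median(q,0),q.mean(0),cv2.minAreaRect(q[:,:2].astype(np.float32)))
```

```text
T
holder [ 0.4228163  -0.3013464   0.05157433] ((0.42282870411872864, -0.30597782135009766), (0.06138148903846741, 0.059737734496593475), 80.64192962646484)
top 27 [ 0.42281271 -0.30603729  0.17066948]
handletop 77 [ 0.48695623 -0.12727435  0.09541266] ((0.4881247580051422, -0.1273382157087326), (0.016203342005610466, 0.02916877530515194), 87.70519256591797)
rim 217
[ 0.64051607 -0.12724378] 0.05735774376582426
plate ((0.5849438905715942, -0.10908579081296921), (0.23308110237121582, 0.15515199303627014), 0.2876189947128296)
rail [ 0.00193329 -0.99999815  0.5625846   0.07089489]
endblk 159 ((0.5621230006217957, 0.1996545046567917), (0.02531568519771099, 0.06945936381816864), 89.61119842529297)
catch 200 [0.54350824 0.0762549  0.02131843] [0.56177203 0.07565573 0.02160473] ((0.5629109740257263, 0.07592514157295227), (0.05858270451426506, 0.06485401839017868), 89.77526092529297)
S
holder [ 0.42818668 -0.31143825  0.04974426] ((0.42342010140419006, -0.3079451322555542), (0.060598764568567276, 0.06432242691516876), 81.51216888427734)
top 24 [ 0.4247031  -0.30800694  0.16871934]
handletop 53 [ 0.49168233 -0.13220588  0.09270692] ((0.48958978056907654, -0.130719855427742), (0.03009183518588543, 0.01750367321074009), 3.8706045150756836)
rim 214
[ 0.64141952 -0.13011364] 0.0576201181251669
plate ((0.5855223536491394, -0.1293828785419464), (0.2378089874982834, 0.11187638342380524), 0.21281291544437408)
rail [0.00904555 0.9999591  0.5643799  0.07705963]
endblk 72 ((0.5640525817871094, 0.201701819896698), (0.017303407192230225, 0.06887996196746826), 89.6234359741211)
catch 127 [0.58529766 0.07334283 0.01917306] [0.57008018 0.07263132 0.01876285] ((0.5643952488899231, 0.07289572805166245), (0.07704737782478333, 0.06482428312301636), 87.66825103759766)
```

Emit:
apply_moves(xyz=[[-0.034, -0.02, -0.012], [-0.068, -0.04, -0.023], [-0.101, -0.059, -0.035], [-0.135, -0.079, -0.046], [-0.169, -0.099, -0.058]], turn=[-0.09, -0.18, -0.27, -0.36, -0.358], claw=[-1, -1, -1, -1, -1])

```text
clock: 0.65
position: [0.3608, 0.4788, 0.2807]
tcp_rot: [-0.002, 1.0, -0.0, -0.0]
contact_force: [0.7, 0.3, 0.8]
grip_width: 0.094
grasp_force: 0.0
```

Emit:
apply_moves(xyz=[[-0.028, -0.036, 0], [-0.056, -0.072, 0], [-0.084, -0.108, 0], [-0.112, -0.144, 0], [-0.14, -0.18, 0]], turn=[0, 0, 0, 0, 0], claw=[-1, -1, -1, -1, -1])

```text
clock: 1.15
position: [0.5008, 0.2986, 0.2805]
tcp_rot: [-0.0, 1.0, 0.0, -0.0]
contact_force: [1.0, 0.9, -0.1]
grip_width: 0.0939
grasp_force: 0.0
```

Emit:
apply_moves(xyz=[[0, -0.048, 0], [0, -0.096, 0], [0, -0.144, 0], [0, -0.192, 0], [0, -0.24, 0]], turn=[0, 0, 0, 0, 0], claw=[-1, -1, -1, -1, -1])

```text
clock: 1.65
position: [0.4996, 0.0584, 0.2805]
tcp_rot: [-0.0, 1.0, 0.0, 0.0]
contact_force: [0.6, 0.6, 0.6]
grip_width: 0.0942
grasp_force: 0.0
```

Emit:
apply_moves(xyz=[[0, -0.048, 0], [0, -0.096, 0], [0, -0.144, 0], [0, -0.192, 0], [0.01, -0.24, 0]], turn=[0, 0, 0, 0, 0], claw=[-1, -1, -1, -1, -1])

```text
clock: 2.15
position: [0.4902, -0.1815, 0.2805]
tcp_rot: [-0.0, 1.0, -0.0, 0.0]
contact_force: [1.0, -0.3, -0.2]
grip_width: 0.094
grasp_force: 0.0
```

Emit:
apply_moves(xyz=[[0.02, -0.042, 0], [0.043, -0.084, 0], [0.066, -0.125, 0], [0.066, -0.125, 0], [0.066, -0.125, 0]], turn=[0, 0, 0, 0, 0], claw=[-1, -1, -1, -1, -1])

```text
clock: 2.65
position: [0.4235, -0.3054, 0.2804]
tcp_rot: [0.001, 1.0, 0.0, -0.0]
contact_force: [0.5, -0.2, 0.1]
grip_width: 0.094
grasp_force: 0.0
```

```bash
cat >> h.py <<'E'
def wrist():
    s=env.observe();im,d=optics.capture('wrist');m=optics.camera_model('wrist')
    f=200/np.tan(np.radians(m['vertical_fov'])/2)
    v,u=np.mgrid[:400,:640];a=(u-m['cx'])/f;b=(v-m['cy'])/f;r=np.hypot(a,b)+1e-9
    k=np.tan(r)/r
    p=np.stack([a*k*d,b*k*d,d],-1)
    H=np.array(m['hand_eye']);Rt=R.from_quat(s['tcp_rot']).as_matrix()
    w=(p@H[:3,:3].T+H[:3,3])@Rt.T+s['position'];w[d==0]=np.nan
    return im,w,s
def sel(w,x,y,z):
    m=(w[...,0]>x[0])&(w[...,0]<x[1])&(w[...,1]>y[0])&(w[...,1]<y[1])&(w[...,2]>z[0])&(w[...,2]<z[1]);return w[m]
E
python3 - <<'E'
from h import *
im,w,s=wrist();print(s['position'],s['tcp_rot'])
cv2.imwrite('pics/w1.png',im[...,::-1]);np.save('w1.npy',w)
p=sel(w,(.38,.47),(-.36,-.25),(.163,.178));print('top',len(p),p.mean(0),np.median(p,0),p.min(0),p.max(0))
p=sel(w,(.38,.47),(-.36,-.25),(.045,.056));print('holder',cv2.minAreaRect(p[:,:2].astype(np.float32)))
E
```

```text
[ 0.42348415 -0.30540054  0.28044072] [ 1.11361192e-03  9.99999376e-01  7.43386347e-05 -3.72781470e-05]
top 191 [ 0.41913624 -0.30792424  0.16995832] [ 0.41895166 -0.3082579   0.17028553] [ 0.41282389 -0.31480017  0.16351542] [ 0.42677764 -0.3018367   0.17189636]
holder ((0.4198269546031952, -0.3077208995819092), (0.06096838414669037, 0.061515603214502335), 81.38790893554688)
```

View pics/w1.png

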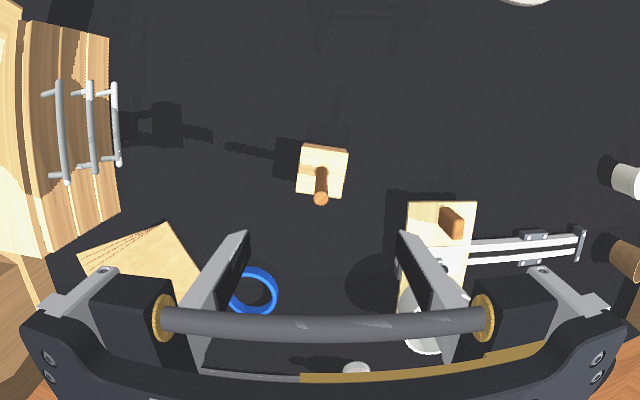

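The wrist view shows the stick's top at (320,198), at about (0.421, -0.307). I go down and grip it.

Emit:
apply_moves(xyz=[[0.0025, -0.0015, 0.04], [0.0025, -0.0015, 0.08], [0.0025, -0.0015, 0.115], [0.0025, -0.0015, 0.13], [0.0025, -0.0015, 0.13]], turn=[0, 0, 0, 0, 0], claw=[-1, -1, -1, -1, 0])

```text
clock: 3.2
position: [0.4213, -0.3043, 0.1484]
tcp_rot: [-0.001, 1.0, 0.001, -0.002]
contact_force: [-0.5, 0.1, 0.5]
grip_width: 0.0893
grasp_force: 0.0
```

Emit:
apply_moves(xyz=[[0, 0, 0], [0, 0, 0], [0, 0, 0], [0, 0, 0], [0, 0, 0]], turn=[0, 0, 0, 0, 0], claw=[0.5, 1, 1, 1, 1])

```text
clock: 3.7
position: [0.4219, -0.3062, 0.1509]
tcp_rot: [-0.0, 1.0, -0.0, 0.0]
contact_force: [-0.1, -0.3, -0.1]
grip_width: 0.0494
grasp_force: 0.0
```

Emit:
apply_moves(xyz=[[0, 0, 0], [0, 0, 0], [0, 0, 0], [0, 0, 0], [0, 0, 0]], turn=[0, 0, 0, 0, 0], claw=[1, 1, 1, 1, 1])

```text
clock: 4.2
position: [0.4216, -0.3062, 0.1505]
tcp_rot: [-0.0, 1.0, -0.0, -0.0]
contact_force: [-0.2, 0.2, -0.4]
grip_width: 0.0135
grasp_force: 30.0
```

Emit:
apply_moves(xyz=[[0, 0, -0.025], [0, 0, -0.06], [0, 0, -0.1], [0, 0, -0.14], [0, 0, -0.14]], turn=[0, 0, 0, 0, 0], claw=[1, 1, 1, 1, 1])

```text
clock: 4.7
position: [0.4232, -0.3075, 0.2951]
tcp_rot: [0.0, 1.0, -0.001, 0.003]
contact_force: [0.0, -0.0, -0.6]
grip_width: 0.0135
grasp_force: 30.0
```

Run:
```python
from h import *
im,w=cloud('top')
c=cv2.resize(im[135:200,335:410],None,fx=7,fy=7,interpolation=cv2.INTER_CUBIC)
im2,w2,s=wrist()
d=np.vstack([c,cv2.resize(im2[:140,:],(525,115))])
cv2.imwrite('pics/b.png',d[...,::-1])
for u,v in[(372,166),(360,165),(381,165),(372,180),(372,152)]:print(u,v,w[v,u])
```

```text
372 166 [ 0.6477201  -0.13443332  0.04584227]
360 165 [ 0.64808449 -0.09989926  0.06619319]
381 165 [ 0.64811612 -0.15773641  0.05775625]
372 180 [ 0.60730086 -0.13176417  0.05998364]
372 152 [ 0.68787597 -0.13640536  0.03846898]
```

View pics/b.png

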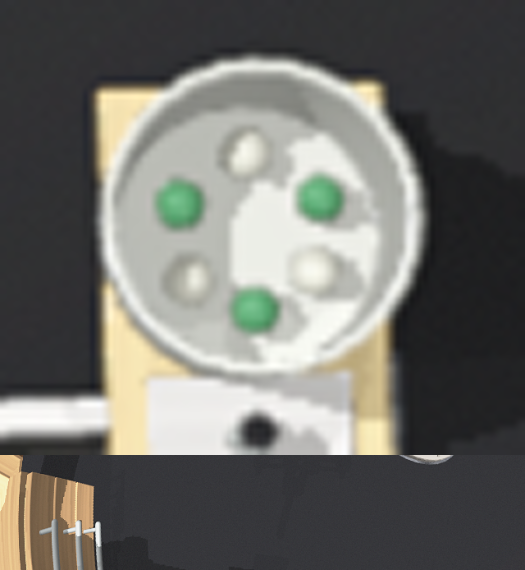

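The six beads lie in a ring about 30 mm out, and the middle of the tub is clear (crop about (250,232)). So I put the stick in at the centre.

Emit:
apply_moves(xyz=[[-0.02, 0.016, 0], [-0.045, 0.036, 0], [-0.075, 0.061, 0], [-0.105, 0.085, 0], [-0.135, 0.11, 0]], turn=[0, 0, 0, 0, 0], claw=[1, 1, 1, 1, 1])

```text
clock: 5.3
position: [0.5571, -0.195, 0.2889]
tcp_rot: [0.0, 1.0, 0.0, -0.001]
contact_force: [-0.0, -0.4, -0.5]
grip_width: 0.0135
grasp_force: 30.0
```

Emit:
apply_moves(xyz=[[-0.03, 0.024, 0], [-0.055, 0.045, 0], [-0.075, 0.061, 0], [-0.085, 0.0685, 0], [-0.085, 0.0685, 0]], turn=[0, 0, 0, 0, 0], claw=[1, 1, 1, 1, 1])

```text
clock: 5.8
position: [0.6419, -0.1267, 0.2888]
tcp_rot: [-0.001, 1.0, -0.0, -0.001]
contact_force: [-0.1, -0.0, -0.7]
grip_width: 0.0134
grasp_force: 30.0
```

Run:
```python
from h import *
s=env.observe();print(s['position'])
im,w=cloud('scene')
c=cv2.resize(im[170:290,230:360],None,fx=4,fy=4,interpolation=cv2.INTER_CUBIC)
im2,w2,s=wrist()
cv2.imwrite('pics/c.png',np.hstack([c,cv2.resize(im2[100:260,240:400],(272,480),)[:, :270]])[...,::-1])
p=sel(w,(.58,.70),(-.19,-.07),(.15,.26));print(len(p))
p=sel(w2,(.57,.73),(-.22,-.05),(.096,.106));print('rim',len(p))
if len(p)>20:
    A=np.c_[2*p[:,:2],np.ones(len(p))];c=np.linalg.lstsq(A,(p[:,:2]**2).sum(1),rcond=None)[0];print(c[:2],np.sqrt(c[2]+c[0]**2+c[1]**2))
```

```text
[ 0.64186688 -0.12666492  0.2887778 ]
192
rim 1078
[ 0.63787506 -0.12907983] 0.05729359866841247
```

View pics/c.png

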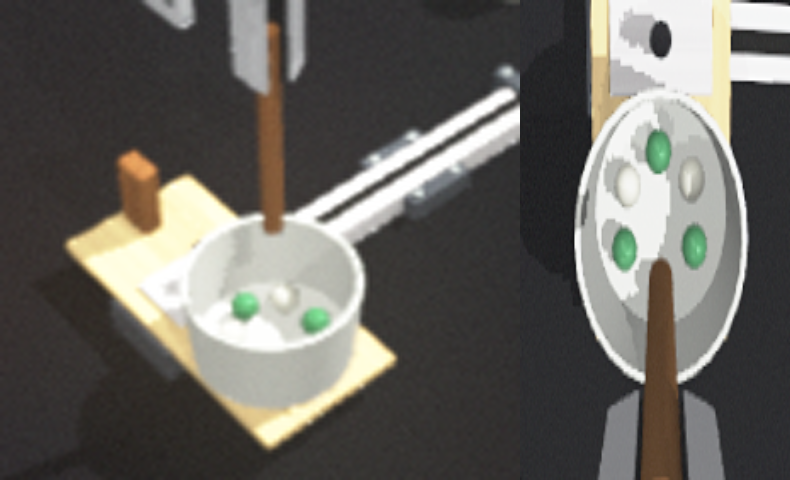

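The stick hangs straight above the tub's centre (scene crop, tip at (272,228)). I lower it.

Emit:
apply_moves(xyz=[[0.001, 0, 0.03], [0.001, 0, 0.06], [0.001, 0, 0.085], [0.001, 0, 0.105], [0.001, 0, 0.105]], turn=[0, 0, 0, 0, 0], claw=[1, 1, 1, 1, 1])

```text
clock: 6.4
position: [0.6382, -0.1288, 0.1834]
tcp_rot: [0.001, 1.0, -0.0, -0.002]
contact_force: [0.2, 0.4, -0.2]
grip_width: 0.0135
grasp_force: 30.0
```

Run:
```python
from h import *
s=env.observe();print(s['position'],s['contact_force'])
# rows: world offset circle r=.034 start at -30deg (x+,y-), tool x=-X, y=Y
a0=np.radians(-30)
# spiral: go out first, then +24deg steps
P=lambda k:.034*np.array([-np.cos(a0+np.radians(24)*k),np.sin(a0+np.radians(24)*k)])
for b in range(3):
    print([[*(P(5*b+i)-P(5*b)).round(4),0] for i in range(1,6)])
print(P(0))
```

```text
[ 0.63820862 -0.12884524  0.18337757] [ 0.20151741  0.41189852 -0.23272566]
[[np.float64(-0.0044), np.float64(0.0134), 0], [np.float64(-0.0029), np.float64(0.0275), 0], [np.float64(0.0042), np.float64(0.0398), 0], [np.float64(0.0156), np.float64(0.0481), 0], [np.float64(0.0294), np.float64(0.051), 0]]
[[np.float64(0.0138), np.float64(-0.0029), 0], [np.float64(0.0253), np.float64(-0.0112), 0], [np.float64(0.0323), np.float64(-0.0235), 0], [np.float64(0.0338), np.float64(-0.0376), 0], [np.float64(0.0294), np.float64(-0.051), 0]]
[[np.float64(-0.0095), np.float64(-0.0105), 0], [np.float64(-0.0224), np.float64(-0.0163), 0], [np.float64(-0.0365), np.float64(-0.0163), 0], [np.float64(-0.0494), np.float64(-0.0105), 0], [np.float64(-0.0589), np.float64(0.0), 0]]
[-0.02944486 -0.017     ]
```

Emit:
apply_moves(xyz=[[-0.006, -0.0035, 0], [-0.012, -0.007, 0], [-0.018, -0.0105, 0], [-0.024, -0.014, 0], [-0.0295, -0.017, 0]], turn=[0, 0, 0, 0, 0], claw=[1, 1, 1, 1, 1])

```text
clock: 6.9
position: [0.6708, -0.1452, 0.1858]
tcp_rot: [0.0, 1.0, -0.0, 0.0]
contact_force: [-0.8, 0.3, -0.6]
grip_width: 0.0132
grasp_force: 30.0
```

Emit:
apply_moves(xyz=[[-0.0044, 0.0134, 0], [-0.0029, 0.0275, 0], [0.0042, 0.0398, 0], [0.0156, 0.0481, 0], [0.0294, 0.051, 0]], turn=[0, 0, 0, 0, 0], claw=[1, 1, 1, 1, 1])

```text
clock: 7.4
position: [0.6404, -0.0922, 0.1856]
tcp_rot: [-0.001, 1.0, -0.0, 0.0]
contact_force: [1.0, -6.0, -0.9]
grip_width: 0.0139
grasp_force: 30.0
```

Run:
```python
from h import *
im2,w2,s=wrist();im,w=cloud('scene')
cv2.imwrite('pics/d.png',np.hstack([cv2.resize(im[170:290,230:360],None,fx=4,fy=4),cv2.resize(im2[100:260,240:400],(272,480),)[:, :270]])[...,::-1])
p=sel(w2,(.57,.73),(-.22,-.0),(.096,.106))
A=np.c_[2*p[:,:2],np.ones(len(p))];c=np.linalg.lstsq(A,(p[:,:2]**2).sum(1),rcond=None)[0];print(c[:2],np.sqrt(c[2]+c[0]**2+c[1]**2))
```

```text
[ 0.63733028 -0.12845346] 0.056585853510185614
```

View pics/d.png

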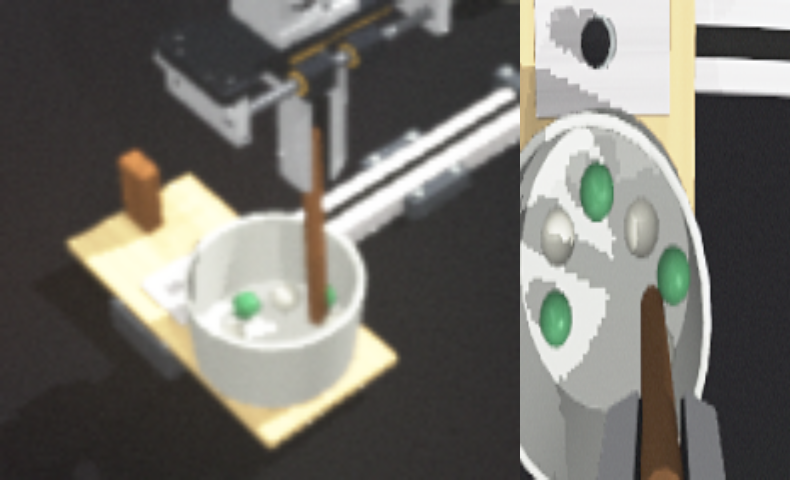

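Emit:
apply_moves(xyz=[[0, 0, 0]], turn=[0], claw=[1])

```text
clock: 7.6
position: [0.6402, -0.093, 0.1859]
tcp_rot: [-0.0, 1.0, -0.0, 0.0]
contact_force: [0.5, -4.8, 0.3]
grip_width: 0.0139
grasp_force: 29.9
```

Run:
```python
from h import *
r=.037
P=lambda a:np.array([-np.cos(np.radians(a)),np.sin(np.radians(a))])*r
cur=np.array([0,.034]);w=[np.array([-.0045,.0256]),np.array([-.0127,.0272]),P(55),P(55)]
print([[*map(float,(q-cur).round(4)),0] for q in w])
for b in range(12):
    a=55+100*b
    print(a%360,[[*map(float,(P(a+20*i)-P(a)).round(4)),0] for i in range(1,6)])
```

```text
[[-0.0045, -0.0084, 0], [-0.0127, -0.0068, 0], [-0.0212, -0.0037, 0], [-0.0212, -0.0037, 0]]
55 [[0.0116, 0.0054, 0], [0.0244, 0.0066, 0], [0.0369, 0.0032, 0], [0.0474, -0.0041, 0], [0.0548, -0.0147, 0]]
155 [[0.0033, -0.0124, 0], [0.0022, -0.0252, 0], [-0.0032, -0.0369, 0], [-0.0123, -0.0459, 0], [-0.024, -0.0514, 0]]
255 [[-0.0128, -0.0011, 0], [-0.0252, 0.0022, 0], [-0.0357, 0.0096, 0], [-0.0431, 0.0201, 0], [-0.0464, 0.0325, 0]]
355 [[0.0011, 0.0128, 0], [0.0066, 0.0244, 0], [0.0156, 0.0335, 0], [0.0273, 0.039, 0], [0.0401, 0.0401, 0]]
95 [[0.0124, -0.0033, 0], [0.0229, -0.0107, 0], [0.0303, -0.0212, 0], [0.0336, -0.0336, 0], [0.0325, -0.0464, 0]]
195 [[-0.0054, -0.0116, 0], [-0.0145, -0.0207, 0], [-0.0262, -0.0262, 0], [-0.039, -0.0273, 0], [-0.0514, -0.024, 0]]
295 [[-0.0105, 0.0074, 0], [-0.0179, 0.0179, 0], [-0.0212, 0.0303, 0], [-0.0201, 0.0431, 0], [-0.0147, 0.0548, 0]]
35 [[0.0091, 0.0091, 0], [0.0207, 0.0145, 0], [0.0335, 0.0156, 0], [0.0459, 0.0123, 0], [0.0565, 0.0049, 0]]
135 [[0.0074, -0.0105, 0], [0.0107, -0.0229, 0], [0.0096, -0.0357, 0], [0.0041, -0.0474, 0], [-0.0049, -0.0565, 0]]
235 [[-0.0116, -0.0054, 0], [-0.0244, -0.0066, 0], [-0.0369, -0.0032, 0], [-0.0474, 0.0041, 0], [-0.0548, 0.0147, 0]]
335 [[-0.0033, 0.0124, 0], [-0.0022, 0.0252, 0], [0.0032, 0.0369, 0], [0.0123, 0.0459, 0], [0.024, 0.0514, 0]]
75 [[0.0128, 0.0011, 0], [0.0252, -0.0022, 0], [0.0357, -0.0096, 0], [0.0431, -0.0201, 0], [0.0464, -0.0325, 0]]
```

Emit:
apply_moves(xyz=[[-0.0045, -0.0084, 0], [-0.0127, -0.0068, 0], [-0.0212, -0.0037, 0], [-0.0212, -0.0037, 0]], turn=[0, 0, 0, 0], claw=[1, 1, 1, 1])

```text
clock: 8.0
position: [0.663, -0.0962, 0.1849]
tcp_rot: [-0.001, 1.0, 0.0, -0.0]
contact_force: [-1.3, -0.2, 0.9]
grip_width: 0.0135
grasp_force: 30.0
```

Emit:
apply_moves(xyz=[[0.0116, 0.0054, 0], [0.0244, 0.0066, 0]], turn=[0, 0], claw=[1, 1])

```text
clock: 8.2
position: [0.6374, -0.0901, 0.1852]
tcp_rot: [-0.0, 1.0, -0.0, 0.0]
contact_force: [3.1, -0.8, -0.2]
grip_width: 0.0134
grasp_force: 30.0
```

Emit:
apply_moves(xyz=[[0.0125, -0.0034, 0], [0.023, -0.0107, 0], [0.0304, -0.0213, 0]], turn=[0, 0, 0], claw=[1, 1, 1])

```text
clock: 8.5
position: [0.6059, -0.1122, 0.1857]
tcp_rot: [-0.0, 1.0, 0.0, -0.0]
contact_force: [-0.1, -0.2, -0.8]
grip_width: 0.0134
grasp_force: 30.0
```

Emit:
apply_moves(xyz=[[0.0033, -0.0124, 0], [0.0022, -0.0252, 0], [-0.0032, -0.0369, 0], [-0.0123, -0.0459, 0], [-0.024, -0.0514, 0]], turn=[0, 0, 0, 0, 0], claw=[1, 1, 1, 1, 1])

```text
clock: 9.0
position: [0.6321, -0.1632, 0.1853]
tcp_rot: [-0.0, 1.0, 0.001, -0.0]
contact_force: [0.4, 7.7, 1.2]
grip_width: 0.0146
grasp_force: 30.4
```

Run:
```python
from h import *
im2,w2,s=wrist();im,w=cloud('scene')
cv2.imwrite('pics/e.png',np.hstack([cv2.resize(im[170:290,230:360],None,fx=4,fy=4),cv2.resize(im2[100:260,240:400],(272,480),)[:, :270]])[...,::-1])
p=sel(w2,(.57,.73),(-.22,-.0),(.096,.106))
A=np.c_[2*p[:,:2],np.ones(len(p))];c=np.linalg.lstsq(A,(p[:,:2]**2).sum(1),rcond=None)[0];print(c[:2],np.sqrt(c[2]+c[0]**2+c[1]**2),s['position'],s['contact_force'])
```

```text
[ 0.6373618  -0.12850705] 0.056533702831693275 [ 0.63205458 -0.1631761   0.18525029] [0.36515917 7.68627742 1.15243359]
```

View pics/e.png

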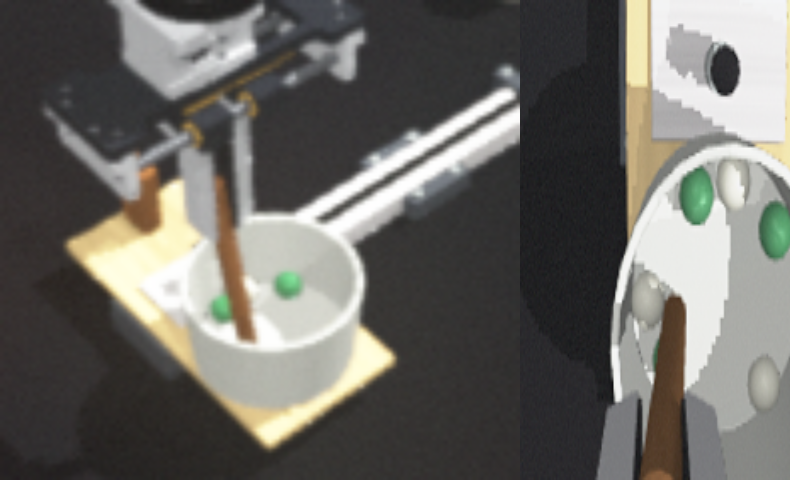

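Emit:
apply_moves(xyz=[[-0.002, 0.006, 0], [-0.0034, 0.0125, 0], [-0.0034, 0.0125, 0]], turn=[0, 0, 0], claw=[1, 1, 1])

```text
clock: 9.4
position: [0.635, -0.15, 0.1852]
tcp_rot: [-0.001, 1.0, -0.0, -0.0]
contact_force: [-0.4, -0.0, -0.5]
grip_width: 0.0135
grasp_force: 30.0
```

Run:
```python
from h import *
r=.024
P=lambda a:np.array([-np.cos(np.radians(a)),np.sin(np.radians(a))])*r
s=env.observe();print(s['position'],s['contact_force'])
for b in range(3):
    a=255+120*b
    print(a%360,[[*map(float,(P(a+24*i)-P(a)).round(4)),0] for i in range(1,6)])
```

```text
[ 0.63497244 -0.15000824  0.18522669] [-0.3719916  -0.02208963 -0.45906346]
255 [[-0.01, -0.0005, 0], [-0.0193, 0.0031, 0], [-0.0263, 0.0101, 0], [-0.0299, 0.0194, 0], [-0.0294, 0.0294, 0]]
15 [[0.0045, 0.0089, 0], [0.0123, 0.0152, 0], [0.0219, 0.0178, 0], [0.0318, 0.0162, 0], [0.0402, 0.0108, 0]]
135 [[0.0054, -0.0084, 0], [0.007, -0.0182, 0], [0.0044, -0.0279, 0], [-0.0019, -0.0356, 0], [-0.0108, -0.0402, 0]]
```

Emit:
apply_moves(xyz=[[-0.01, -0.0005, 0], [-0.0193, 0.0031, 0], [-0.0263, 0.0101, 0], [-0.0299, 0.0194, 0], [-0.0294, 0.0294, 0]], turn=[0, 0, 0, 0, 0], claw=[1, 1, 1, 1, 1])

```text
clock: 9.9
position: [0.6647, -0.1207, 0.1853]
tcp_rot: [-0.0, 1.0, -0.0, 0.0]
contact_force: [0.2, 0.6, -0.0]
grip_width: 0.0134
grasp_force: 30.0
```

Emit:
apply_moves(xyz=[[0.0045, 0.0089, 0], [0.0123, 0.0152, 0], [0.0219, 0.0178, 0], [0.0318, 0.0162, 0], [0.0402, 0.0108, 0]], turn=[0, 0, 0, 0, 0], claw=[1, 1, 1, 1, 1])

```text
clock: 10.4
position: [0.6227, -0.1106, 0.1857]
tcp_rot: [-0.0, 1.0, 0.0, 0.0]
contact_force: [-0.3, -0.6, 0.4]
grip_width: 0.0137
grasp_force: 30.0
```

Emit:
apply_moves(xyz=[[0.0054, -0.0084, 0], [0.007, -0.0182, 0], [0.0044, -0.0279, 0], [-0.0019, -0.0356, 0], [-0.0108, -0.0402, 0]], turn=[0, 0, 0, 0, 0], claw=[1, 1, 1, 1, 1])

```text
clock: 10.9
position: [0.6352, -0.1523, 0.1855]
tcp_rot: [0.0, 1.0, -0.0, 0.0]
contact_force: [-0.8, -0.2, 0.0]
grip_width: 0.0137
grasp_force: 30.0
```

Forces stay under 1 N. Two more turns and a bit extra follow.

Emit:
apply_moves(xyz=[[-0.01, -0.0005, 0], [-0.0193, 0.0031, 0], [-0.0263, 0.0101, 0], [-0.0299, 0.0194, 0], [-0.0294, 0.0294, 0]], turn=[0, 0, 0, 0, 0], claw=[1, 1, 1, 1, 1])

```text
clock: 11.4
position: [0.6645, -0.1201, 0.1852]
tcp_rot: [-0.0, 1.0, -0.0, -0.0]
contact_force: [0.2, 1.0, -0.5]
grip_width: 0.0133
grasp_force: 30.0
```

Emit:
apply_moves(xyz=[[0.0045, 0.0089, 0], [0.0123, 0.0152, 0], [0.0219, 0.0178, 0], [0.0318, 0.0162, 0], [0.0402, 0.0108, 0]], turn=[0, 0, 0, 0, 0], claw=[1, 1, 1, 1, 1])

```text
clock: 11.9
position: [0.6226, -0.1107, 0.1857]
tcp_rot: [-0.0, 1.0, 0.0, 0.0]
contact_force: [-1.1, 0.2, -0.9]
grip_width: 0.0139
grasp_force: 30.0
```

Emit:
apply_moves(xyz=[[0.0054, -0.0084, 0], [0.007, -0.0182, 0], [0.0044, -0.0279, 0], [-0.0019, -0.0356, 0], [-0.0108, -0.0402, 0]], turn=[0, 0, 0, 0, 0], claw=[1, 1, 1, 1, 1])

```text
clock: 12.4
position: [0.6352, -0.1523, 0.1855]
tcp_rot: [0.0, 1.0, -0.0, 0.0]
contact_force: [0.3, -0.8, 0.7]
grip_width: 0.0137
grasp_force: 30.0
```

Emit:
apply_moves(xyz=[[-0.01, -0.0005, 0], [-0.0193, 0.0031, 0], [-0.0263, 0.0101, 0], [-0.0299, 0.0194, 0], [-0.0294, 0.0294, 0]], turn=[0, 0, 0, 0, 0], claw=[1, 1, 1, 1, 1])

```text
clock: 12.9
position: [0.6641, -0.1201, 0.1851]
tcp_rot: [-0.0, 1.0, 0.0, -0.0]
contact_force: [0.1, -0.5, 0.4]
grip_width: 0.0134
grasp_force: 30.0
```

Emit:
apply_moves(xyz=[[0.0045, 0.0089, 0], [0.0123, 0.0152, 0], [0.0219, 0.0178, 0], [0.0318, 0.0162, 0], [0.0402, 0.0108, 0]], turn=[0, 0, 0, 0, 0], claw=[1, 1, 1, 1, 1])

```text
clock: 13.4
position: [0.6226, -0.1108, 0.1857]
tcp_rot: [-0.0, 1.0, 0.0, 0.0]
contact_force: [0.2, -0.4, -0.2]
grip_width: 0.0129
grasp_force: 30.0
```

Emit:
apply_moves(xyz=[[0.0054, -0.0084, 0], [0.007, -0.0182, 0], [0.0044, -0.0279, 0], [-0.0019, -0.0356, 0], [-0.0108, -0.0402, 0]], turn=[0, 0, 0, 0, 0], claw=[1, 1, 1, 1, 1])

```text
clock: 13.9
position: [0.6352, -0.1523, 0.1855]
tcp_rot: [0.0, 1.0, -0.0, 0.0]
contact_force: [0.0, 0.2, 0.8]
grip_width: 0.0135
grasp_force: 30.0
```

Emit:
apply_moves(xyz=[[-0.01, -0.0005, 0], [-0.0193, 0.0031, 0], [-0.0263, 0.0101, 0], [-0.0299, 0.0194, 0], [-0.0294, 0.0294, 0]], turn=[0, 0, 0, 0, 0], claw=[1, 1, 1, 1, 1])

```text
clock: 14.4
position: [0.6639, -0.1201, 0.185]
tcp_rot: [-0.001, 1.0, -0.0, -0.001]
contact_force: [-1.8, 0.1, -0.5]
grip_width: 0.0137
grasp_force: 30.0
```

Run:
```python
from h import *
im2,w2,s=wrist();im,w=cloud('scene')
cv2.imwrite('pics/f.png',np.hstack([cv2.resize(im[170:290,230:360],None,fx=4,fy=4),cv2.resize(im2[100:260,240:400],(272,480),)[:, :270]])[...,::-1])
p=sel(w2,(.57,.73),(-.22,-.0),(.096,.106))
A=np.c_[2*p[:,:2],np.ones(len(p))];c=np.linalg.lstsq(A,(p[:,:2]**2).sum(1),rcond=None)[0];print(c[:2],np.sqrt(c[2]+c[0]**2+c[1]**2),s['position'],s['contact_force'])
```

```text
[ 0.637072  -0.1290743] 0.05634570798950679 [ 0.66393814 -0.12013456  0.18504272] [-1.82891509  0.1497033  -0.5128181 ]
```

View pics/f.png

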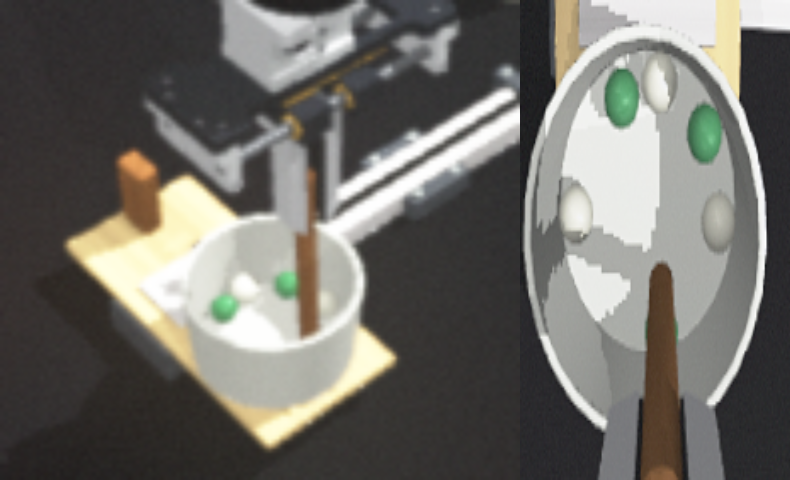

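All six beads are in the tub and the stick has gone round over three turns. Now I raise the tip over the beads and press the stick against the far rim so that it tilts in the grip.

Emit:
apply_moves(xyz=[[0.004, -0.003, -0.01], [0.004, -0.006, -0.024], [0.004, -0.006, -0.024]], turn=[0, 0, 0], claw=[1, 1, 1])

```text
clock: 14.8
position: [0.6608, -0.1292, 0.2126]
tcp_rot: [0.001, 1.0, -0.0, 0.002]
contact_force: [-0.1, -0.3, -0.3]
grip_width: 0.0135
grasp_force: 30.0
```

Emit:
apply_moves(xyz=[[-0.012, 0, 0], [-0.022, 0, 0], [-0.03, 0, 0], [-0.035, 0, 0], [-0.04, 0, 0]], turn=[0, 0, 0, 0, 0], claw=[1, 1, 1, 1, 1])

```text
clock: 15.3
position: [0.6999, -0.1275, 0.2087]
tcp_rot: [-0.0, 1.0, -0.0, -0.001]
contact_force: [-4.1, 1.1, -1.0]
grip_width: 0.0137
grasp_force: 30.0
```

Emit:
apply_moves(xyz=[[-0.008, 0, 0], [-0.016, 0, 0], [-0.024, 0, 0.002], [-0.032, 0, 0.004], [-0.04, 0, 0.006]], turn=[0, 0, 0, 0, 0], claw=[1, 1, 1, 1, 1])

```text
clock: 15.8
position: [0.741, -0.1275, 0.2034]
tcp_rot: [-0.0, 1.0, -0.0, 0.0]
contact_force: [0.7, 0.2, -0.1]
grip_width: 0.0004
grasp_force: 0.0
```

Run:
```python
from h import *
im2,w2,s=wrist();im,w=cloud('scene')
cv2.imwrite('pics/g.png',np.hstack([cv2.resize(im[170:290,230:360],None,fx=4,fy=4),cv2.resize(im2[100:260,240:400],(272,480),)[:, :270]])[...,::-1])
print(s['position'],s['contact_force'])
```

```text
[ 0.74095892 -0.12751294  0.20341671] [ 0.7359221   0.20672482 -0.07557292]
```

View pics/g.png

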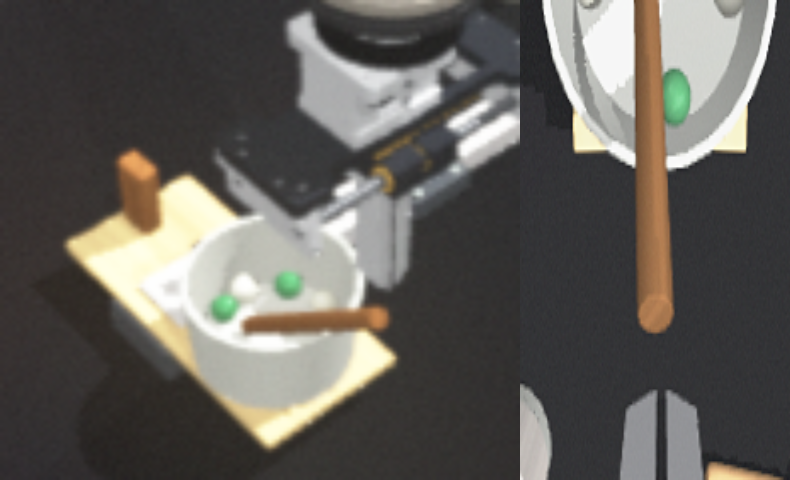

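The stick rolled out of the pads and now lies in the tub leaning on the far rim (scene crop, (250,325) to (378,318)), which is where it should stay. I move up and back to look.

Emit:
apply_moves(xyz=[[0, 0, -0.04], [0, 0, -0.08], [0.045, 0, -0.08], [0.09, 0, -0.08], [0.135, 0, -0.08]], turn=[0, 0, 0, 0, 0], claw=[1, 1, 0, 0, -0.2])

```text
clock: 16.4
position: [0.6033, -0.1277, 0.2834]
tcp_rot: [-0.0, 1.0, -0.0, 0.0]
contact_force: [-0.2, -0.4, 0.4]
grip_width: 0.0209
grasp_force: 0.0
```

Emit:
apply_moves(xyz=[[0.04, 0, 0], [0.08, 0, 0], [0.117, 0, 0], [0.117, 0, 0], [0.117, 0, 0]], turn=[0, 0, 0, 0, 0], claw=[-0.2, -0.2, -0.2, -0.2, -0.2])

```text
clock: 16.9
position: [0.4879, -0.1275, 0.2842]
tcp_rot: [-0.0, 1.0, 0.001, 0.001]
contact_force: [1.7, -1.4, -0.2]
grip_width: 0.056
grasp_force: 0.0
```

Run:
```python
from h import *
im2,w2,s=wrist();im,w=cloud('scene');it,wt=cloud('top')
a=cv2.resize(im[170:290,230:360],None,fx=3,fy=3);b=cv2.resize(im2[100:400,240:400],(192,360));c=cv2.resize(it[130:240,335:410],(245,360))
cv2.imwrite('pics/i.png',np.hstack([a,b,c])[:, :800,::-1])
print(s['position'],s['contact_force'],s['grip_width'])
p=sel(w2,(.45,.53),(-.17,-.08),(.088,.1));print('handle wrist',len(p),cv2.minAreaRect(p[:,:2].astype(np.float32)),np.median(p[:,2]))
p=sel(w,(.45,.53),(-.17,-.08),(.088,.1));print('handle scene',len(p),cv2.minAreaRect(p[:,:2].astype(np.float32)) if len(p)>3 else '')
```

```text
[ 0.48788871 -0.12747306  0.28424398] [ 1.69777593 -1.42111519 -0.16133432] 0.05595889834771974
handle wrist 341 ((0.48522600531578064, -0.12907180190086365), (0.015453304164111614, 0.029518838971853256), 89.5662612915039) 0.09394737714204651
handle scene 48 ((0.4902053475379944, -0.1308024823665619), (0.030697956681251526, 0.01801818050444126), 2.429222345352173)
```

View pics/i.png

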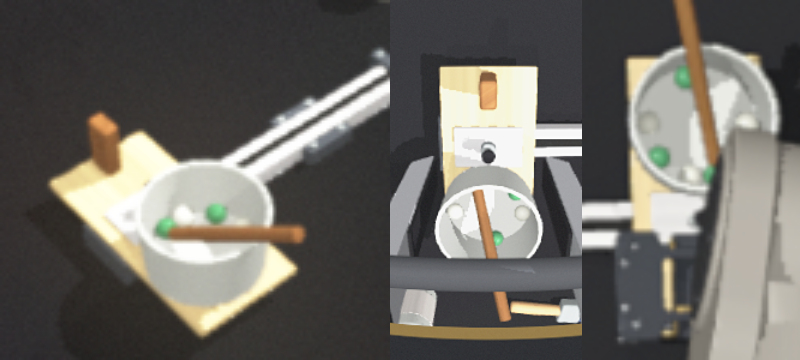

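The stick leans steadily on the rim and all the beads are inside. Now I take the handle.

Emit:
apply_moves(xyz=[[0, -0.0015, 0.045], [0, -0.0015, 0.09], [0, -0.0015, 0.135], [0, -0.0015, 0.175], [0, -0.0015, 0.2]], turn=[0, 0, 0, 0, 0], claw=[-0.2, -0.2, -0.2, -0.2, -0.2])

```text
clock: 17.55
position: [0.4872, -0.1292, 0.0802]
tcp_rot: [-0.0, 1.0, -0.001, -0.002]
contact_force: [0.8, 0.3, 0.2]
grip_width: 0.0562
grasp_force: 0.0
```

Emit:
apply_moves(xyz=[[0, 0, 0.011], [0, 0, 0.011], [0, 0, 0.011], [0, 0, 0.011], [0, 0, 0.011]], turn=[0, 0, 0, 0, 0], claw=[-0.2, 0.3, 0.6, 1, 1])

```text
clock: 18.05
position: [0.4887, -0.1291, 0.0736]
tcp_rot: [-0.0, 1.0, 0.0, 0.001]
contact_force: [0.1, -0.1, 0.8]
grip_width: 0.0278
grasp_force: 0.0
```

Emit:
apply_moves(xyz=[[0, 0, 0], [0, 0, 0], [0, 0, 0], [0, 0, 0]], turn=[0, 0, 0, 0], claw=[1, 1, 1, 1])

```text
clock: 18.45
position: [0.4883, -0.1289, 0.0732]
tcp_rot: [-0.0, 1.0, 0.0, 0.0]
contact_force: [-1.7, 1.4, 9.6]
grip_width: 0.0178
grasp_force: 30.0
```

Emit:
apply_moves(xyz=[[0, 0.003, 0], [0, 0.009, 0], [0, 0.018, 0], [0, 0.028, 0], [0, 0.04, 0]], turn=[0, 0, 0, 0, 0], claw=[1, 1, 1, 1, 1])

```text
clock: 18.95
position: [0.4882, -0.0901, 0.0732]
tcp_rot: [0.001, 1.0, -0.001, 0.001]
contact_force: [-1.1, -6.9, 8.0]
grip_width: 0.0179
grasp_force: 30.0
```

Emit:
apply_moves(xyz=[[0, 0.012, 0], [0, 0.024, 0], [0, 0.036, 0], [0, 0.048, 0], [0, 0.06, 0]], turn=[0, 0, 0, 0, 0], claw=[1, 1, 1, 1, 1])

```text
clock: 19.45
position: [0.4882, -0.0296, 0.0732]
tcp_rot: [0.0, 1.0, -0.0, 0.0]
contact_force: [-2.2, -7.3, 10.0]
grip_width: 0.0179
grasp_force: 30.0
```

Emit:
apply_moves(xyz=[[0, 0.012, 0], [0, 0.024, 0], [0, 0.036, 0], [0, 0.046, 0], [0, 0.054, 0]], turn=[0, 0, 0, 0, 0], claw=[1, 1, 1, 1, 1])

```text
clock: 19.95
position: [0.4881, 0.0247, 0.0732]
tcp_rot: [0.0, 1.0, -0.0, 0.0]
contact_force: [-3.4, -5.8, 11.7]
grip_width: 0.0178
grasp_force: 30.0
```

Emit:
apply_moves(xyz=[[0, 0.006, 0], [0, 0.01, 0], [0, 0.014, 0], [0, 0.018, 0]], turn=[0, 0, 0, 0], claw=[1, 1, 1, 1])

```text
clock: 20.35
position: [0.4881, 0.0423, 0.0732]
tcp_rot: [0.0, 1.0, -0.0, 0.0]
contact_force: [-3.2, -6.5, 11.7]
grip_width: 0.0179
grasp_force: 30.0
```

Emit:
apply_moves(xyz=[[0, 0.003, -0.001], [0, 0.006, -0.001]], turn=[0, 0], claw=[1, 1])

```text
clock: 20.55
position: [0.488, 0.0482, 0.0732]
tcp_rot: [0.0, 1.0, -0.001, 0.0]
contact_force: [5.8, -6.2, -15.3]
grip_width: 0.0178
grasp_force: 30.0
```

Emit:
apply_moves(xyz=[[0, 0.001, 0], [0, 0.002, 0]], turn=[0, 0], claw=[1, 1])

```text
clock: 20.75
position: [0.488, 0.0502, 0.0733]
tcp_rot: [0.0, 1.0, -0.001, 0.0]
contact_force: [5.0, -5.4, -15.0]
grip_width: 0.0179
grasp_force: 30.0
```

Emit:
apply_moves(xyz=[[0, 0.001, 0], [0, 0.002, 0]], turn=[0, 0], claw=[1, 1])

```text
clock: 20.95
position: [0.488, 0.0521, 0.0732]
tcp_rot: [0.0, 1.0, -0.001, 0.0]
contact_force: [5.5, -5.0, -15.5]
grip_width: 0.0177
grasp_force: 30.0
```

Emit:
apply_moves(xyz=[[0, 0.001, 0], [0, 0.002, 0]], turn=[0, 0], claw=[1, 1])

```text
clock: 21.15
position: [0.488, 0.0541, 0.0733]
tcp_rot: [0.0, 1.0, -0.001, 0.0]
contact_force: [4.1, -6.4, -15.0]
grip_width: 0.0178
grasp_force: 30.0
```

Emit:
apply_moves(xyz=[[0, 0.001, 0], [0, 0.002, 0]], turn=[0, 0], claw=[1, 1])

```text
clock: 21.35
position: [0.488, 0.0561, 0.0732]
tcp_rot: [0.0, 1.0, -0.001, 0.0]
contact_force: [4.9, -5.1, -14.5]
grip_width: 0.0177
grasp_force: 30.0
```

Emit:
apply_moves(xyz=[[0, 0.001, 0], [0, 0.002, 0]], turn=[0, 0], claw=[1, 1])

```text
clock: 21.55
position: [0.488, 0.0583, 0.0732]
tcp_rot: [0.0, 1.0, -0.0, 0.0]
contact_force: [5.4, -4.4, -14.5]
grip_width: 0.0179
grasp_force: 30.0
```

Emit:
apply_moves(xyz=[[0, 0.001, 0.0006], [0, 0.002, 0.0006]], turn=[0, 0], claw=[1, 1])

```text
clock: 21.75
position: [0.488, 0.0606, 0.0732]
tcp_rot: [0.0, 1.0, -0.0, 0.0]
contact_force: [-1.3, -2.7, 4.0]
grip_width: 0.0176
grasp_force: 30.0
```

Emit:
apply_moves(xyz=[[0, 0.001, 0], [0, 0.002, 0]], turn=[0, 0], claw=[1, 1])

```text
clock: 21.95
position: [0.488, 0.063, 0.0732]
tcp_rot: [-0.0, 1.0, 0.0, 0.0]
contact_force: [-2.1, -0.9, 6.1]
grip_width: 0.018
grasp_force: 30.0
```

Emit:
apply_moves(xyz=[[0, 0.001, 0], [0, 0.002, 0]], turn=[0, 0], claw=[1, 1])

```text
clock: 22.15
position: [0.488, 0.0651, 0.0732]
tcp_rot: [-0.0, 1.0, 0.0, 0.0]
contact_force: [-1.4, -4.6, 7.5]
grip_width: 0.0178
grasp_force: 30.0
```

Emit:
apply_moves(xyz=[[0, 0.001, 0], [0, 0.002, 0]], turn=[0, 0], claw=[1, 1])

```text
clock: 22.35
position: [0.488, 0.0657, 0.0731]
tcp_rot: [0.0, 1.0, -0.001, 0.0]
contact_force: [-1.1, -14.2, 8.8]
grip_width: 0.0179
grasp_force: 30.0
```

The pull-in (-4.4 to -0.9 N) followed by a sharp stop (-14 N at y = 0.0657) puts the notch's middle near 0.065. I ease the push off.

Emit:
apply_moves(xyz=[[0, -0.0006, 0], [0, -0.0006, 0]], turn=[0, 0], claw=[1, 1])

```text
clock: 22.55
position: [0.488, 0.0656, 0.0732]
tcp_rot: [0.0, 1.0, -0.0, 0.0]
contact_force: [-1.6, -7.7, 7.7]
grip_width: 0.018
grasp_force: 30.0
```

Emit:
apply_moves(xyz=[[0, -0.0006, 0], [0, -0.0006, 0]], turn=[0, 0], claw=[1, 1])

```text
clock: 22.75
position: [0.488, 0.0655, 0.0732]
tcp_rot: [0.0, 1.0, -0.0, 0.0]
contact_force: [-1.8, -4.1, 6.7]
grip_width: 0.0176
grasp_force: 30.0
```

Emit:
apply_moves(xyz=[[0, -0.0006, 0], [0, -0.0006, 0]], turn=[0, 0], claw=[1, 1])

```text
clock: 22.95
position: [0.488, 0.0653, 0.0732]
tcp_rot: [-0.0, 1.0, 0.0, 0.0]
contact_force: [-2.2, -1.6, 6.7]
grip_width: 0.0177
grasp_force: 30.0
```

Emit:
apply_moves(xyz=[[0, -0.0003, 0], [0, -0.0003, 0]], turn=[0, 0], claw=[1, 1])

```text
clock: 23.15
position: [0.488, 0.0652, 0.0732]
tcp_rot: [-0.0, 1.0, 0.0, 0.0]
contact_force: [-3.1, -0.2, 5.9]
grip_width: 0.0179
grasp_force: 30.0
```

Run:
```python
from h import *
im2,w2,s=wrist();im,w=cloud('scene')
print(s['position'],s['contact_force'],s['grip_width'])
cv2.imwrite('pics/z.png',im[...,::-1])
p=sel(w,(.5,.85),(-.05,.2),(.045,.2));h=cv2.cvtColor(im,cv2.COLOR_RGB2HSV)
m=(w[...,0]>.58)&(w[...,0]<.85)&(w[...,1]>-.05)&(w[...,1]<.2)&(w[...,2]>.04)
br=m&(h[...,0]<18)&(h[...,1]>110)
q=w[br];print('stick',len(q),q[q[:,0].argmin()] if len(q) else'',q[q[:,0].argmax()] if len(q) else'')
g=(h[...,0]>45)&(h[...,0]<85)&(h[...,1]>90)&m
print('green blobs',[ (c.round(0).tolist(),a) for c,a in zip(*(lambda r:(r[3][1:],r[2][1:,4].tolist()))(cv2.connectedComponentsWithStats(g.astype(np.uint8))))])
for c in cv2.connectedComponentsWithStats(g.astype(np.uint8))[3][1:]:print(w[int(c[1]),int(c[0])])
r=sel(w,(.57,.73),(-.05,.2),(.096,.106));A=np.c_[2*r[:,:2],np.ones(len(r))];print(np.linalg.lstsq(A,(r[:,:2]**2).sum(1),rcond=None)[0][:2])
```

```text
[0.48796013 0.06521959 0.07317327] [-3.05362236 -0.24254662  5.92632339] 0.017878921700905562
stick 175 [0.61387596 0.04756069 0.05692734] [0.74400188 0.08489232 0.13630889]
green blobs [([351.0, 209.0], 14), ([337.0, 212.0], 9)]
[0.61699474 0.09452206 0.0546383 ]
[0.59887664 0.04949326 0.0571171 ]
[0.63957774 0.06323727]
```

```bash
python3 -c "
from bench import env
print(env.hand_in())"
```

```text
the job is handed in; nothing more can be done
None
```

I handed the job in at about 23 s: the beads got more than three turns of stirring, and the stick leans on the tub's far rim after slipping out of the grip early while I was tilting it. The carriage's ball sits in the notch by feel, with the handle still gripped, and I saw no bead spilled (all six last counted before the slide).

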